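# Refit the coffee warmer's knob and hold it pressed

## Robot

A 6-joint arm with a two-finger parallel gripper is mounted at the origin on the work surface. World frame = base frame: x ahead of the robot, y to its left, z up, the work surface at z = 0. Lengths are in m, angles in rad, forces in N, time in s.
With the tool pointing down it reaches from about 0.25 to 0.85 m from the base axis. Payload 12.5 kg.
Tool frame: the origin (TCP) lies midway between the tips of the shut fingers; the grasp point (between the pads) lies r.hold_point_z behind it (r.hold_point_z is the distance from the TCP to the grasp point, in m); z points along the fingers, y is the direction in which the jaws open and shut (so a half turn about z gives the same grasp; the last joint's range is limited). The gripper opens to 93 mm and grips with 3 to 60 N. Pads are 15 mm wide; open, the fingers measure 128 mm over their backs; the gripper's body (75 mm by 188 mm) begins 65 mm behind the grasp point.
Start: joints at [-1.35, 0.351, 1.652, -0, 1.139, -0.085], TCP at [0.166, -0.524, 0.219] pointing down, gripper open.
Joint ranges: [-2.75, 2.75], [-0.79, 2.1], [0.01, 2.65], [-1.57, 4.71], [0.07, 3.14], [-2.87, 2.87]. Speed limits (rad/s): [2.22, 2.22, 2.79, 3.14, 3.14, 3.14].

## Interface

Orientations are given as a unit quaternion [x, y, z, w].
In Python, from rig import r gives the robot as it stands.
- The arm moves only by the tool play_rows, never from a script. Its argument "targets" is a list that holds one entry, the list of rows, each a list of 5 numbers: the shift along the tool's x, y, z in m, then the turn about the tool's z in rad, then the finger opening in m, from 0 to 0.093. A call has 1 to 8 rows; each row is the pose to reach, as a shift and turn from the pose measured when the call began, along the tool's axes at that moment; what a row does not reach only later rows make up. A row lasts 1/12 s, in which the tool goes at most 41.7 mm and 7.16 degrees, less where a joint would pass 70% of its speed; a pose out of reach is approached as far as the arm can. A call with a gripper value outside its range is refused whole. The fingers move at their own pace and stop on an object; "newtons" is the grip in N (left out, the last holds). Time passes only in rows, so rows that repeat a pose let the fingers close. It gives the time, the measured TCP pose, the force and the opening at its end, in the units of the state.
- r.get_state(): the state, without advancing time (a new reading comes with each control period).
- r.camera(name): name is "side" or "top" or "wrist"; returns a dict with "image" (420x560x3 uint8, blue, green, red), "camera_matrix" (3x3 intrinsics, pixels), "dist" ([k1, k2, p1, p2, k3] as OpenCV has them; the pictures are not rectified), "position" and "attitude" of the camera in the world; the wrist camera has in their place "tool_from_camera" (4x4, takes a point from camera to tool coordinates, whose origin is the TCP and whose axes are the flange's). Camera axes: x right, y down, z forward; pixel columns grow to the right and rows downward; lengths in m; the calibration is good to about 2 mm. A picture is of the moment at which its call begins: read the wrist's pose just before it. There is no depth.
- r.finish_job(): hands the job in, once; it reports no verdict.
The state is a dict: "time": time; "joint_pos": joint angles; "qvel": joint speeds; "joint_efforts": joint torques, N m; "tcp_pos": TCP position; "orientation": TCP orientation; "force": force on the tool from outside, world axes, zero at the start; "ft_torque": the same for the moment, N m; "opening": finger opening in m.
Only numpy, scipy, OpenCV 4.12 (cv2) and the standard library are available. Lean on these libraries where they do the work, as an engineer would, in place of code of your own. Each camera call takes 0.05 s, during which the arm holds its last target.

## Task

The control knob has come off the coffee warmer. Slide the warmer's clear guard fully open and leave it open, then turn the loose knob so that the flat in its bore matches the D-shaped shaft, push it fully home on the shaft and keep it pushed in, down to the shaft's spring stop or nearly so. Finish while the gripper is still holding the knob pressed in, and leave the other things on the counter where they are.

Things in the scene. Friction and masses are not known exactly. Their poses are not given: they have to be found in the camera images.
- knob_center (a point): Loose black knob, standing on its underside; point on its axis 23 mm above the underside (total height 46 mm). Top 26 mm: bar grip 42 mm long (x), 14 mm wide (y), to be pinched across y from above, no lower than the skirt. Below it: round skirt, 46 mm across, 20 mm high. A white line on the bar's top and end marks +x. z up.
- knob_bore (a point): Centre of the mouth of the knob's D-shaped bore, in its underside: 18 mm diameter, blind, 16 mm deep, its flat 2.9 mm from the axis on the +x (white line) side.
- shaft_top (a point): Centre of the top of the upright brass D-shaft, under the clear guard: 16 mm diameter, flat 2 mm from the axis on its +x side, top chamfered 2 mm, 26 mm above the deck. A red stripe on its collar points +x. The knob fits only with its x along the shaft's x (free within 0.1 rad, jams beyond 0.3; 1 mm clearance). Fully home, the knob's centre is 7 mm above this point. Turns stiffly.
- plunger (a joint): How far the D-shaft, and its top point, is pushed down (m): 0 released, 0.006 at its stop. A spring returns it: 5 N starts it moving, 10 N holds it at the stop.
- guard (a joint): How far the clear guard on top of the warmer is open (m): 0 shut, over the shaft; 0.12 fully open at its stop. It stays where it is left; it slides with about 1.5 N (more if moved fast).
- guard_grip (a point): Middle of the upright orange grip on the guard: 44 mm long (x), 12 mm wide (y); its top is 14 mm above this point, the clear panel's top 20 mm below it. Pinch it across y from above. The guard opens straight along this point's +y (level). Panel: 126 mm (x) by 100 mm (y), 4 mm thick, its middle 36 mm from the grip towards -y.
- warmer: Steel coffee warmer, fixed: 300 x 300 mm, deck 60 mm above the counter; origin at the centre of its underside. Black hot plate at +x; control strip with shaft and guard along its -x side. Two guard rails along y, 10 mm wide, tops 36 mm above the deck, centres 57 mm either side (x) of the shaft.
- decanter: Bystander, to be left alone: steel coffee decanter with black lid and handle, 132 mm across, 166 mm high; origin at its underside's centre.
- mug: Bystander, to be left alone: white mug with one handle, 80 mm across, 90 mm high; origin at its underside's centre.
- tumblers: Bystander, to be left alone: stack of green tumblers, 75 mm across, about 175 mm high; origin at its underside's centre.
- spoon: Bystander, to be left alone: spoon lying flat, 30 mm high at most; origin near its middle.
- screwdriver: Bystander, to be left alone: screwdriver lying flat, 30 mm high at most; origin near its middle.
- sugar_jar: Bystander, to be left alone: amber jar with steel cap, 70 mm across, 110 mm high; origin at its underside's centre.
- creamer: Bystander, to be left alone: steel jug with one handle, 72 mm across, 85 mm high; origin at its underside's centre.

How it is judged:
By the outcome, as a careful person would: the job done as asked, in the order asked, and still so for the second after the job is handed in, while the arm keeps its last pose, push and grip.
It also fails if it takes over 51 s, if anything falls off the work surface, if the arm or the gripper's body presses on something with over 40 N, if the wrist force passes 120 N, or if a joint passes its speed limit or range.

## Working session

There is one attempt and no reset: what is moved stays moved. The work goes in short steps, Python scripts to look and compute and a tool call to move; the robot and the scene stay as the last step left them, time stands still between calls to the robot, and variables do not carry over. Pictures are saved under pics/ and viewed, and the job is handed in when it is done.

Besides the shell and the picture viewer there is one more tool, called after "Request:" as name(argument=value, ...) on one line, values as JSON. play_rows: Moves the arm, as the interface text tells. Its arguments: {"type":"object","properties":{"targets":{"type":"array","items":{"type":"array","items":{"type":"array","items":{"type":"number"}}}},"newtons":{"type":"number"}},"required":["targets"]}

```bash
mkdir -p pics; ls; python3 - <<'E'
from rig import r
import cv2,numpy as np
s=r.get_state(); print({k:np.round(v,4).tolist() for k,v in s.items()}); print(r.hold_point_z)
for n in ["side","top","wrist"]:
    c=r.camera(n); cv2.imwrite(f"pics/{n}0.png",c["image"])
    print(n,{k:np.round(v,4).tolist() for k,v in c.items() if k!="image"})
E
```

```text
pics
{'time': 0.0, 'joint_pos': [-1.3496, 0.3513, 1.6524, 0.0, 1.1391, -0.0846], 'qvel': [0.0003, -0.0002, 0.001, 0.0008, -0.0016, -0.0018], 'joint_efforts': [-0.0015, -49.7326, -28.5253, 0.0699, 0.0257, -0.0001], 'tcp_pos': [0.1655, -0.5241, 0.2181], 'orientation': [0.9883, 0.1523, -0.0, -0.0006], 'force': [0.122, -0.2778, 0.302], 'ft_torque': [-0.0791, 0.0051, 0.0109], 'opening': 0.0933}
0.0188
side {'camera_matrix': [[396.0324, 0.0, 277.0851], [0.0, 396.0324, 215.5737], [0.0, 0.0, 1.0]], 'dist': [-0.0975, 0.0, 0.0, 0.0, 0.0], 'position': [-0.0321, 0.8033, 0.7436], 'attitude': [-0.2663, 0.8387, -0.4514, 0.1478]}
top {'camera_matrix': [[383.8134, 0.0, 286.299], [0.0, 383.8134, 208.591], [0.0, 0.0, 1.0]], 'dist': [-0.0875, 0.0, 0.0, 0.0, 0.0], 'position': [0.4684, 0.0042, 1.1274], 'attitude': [0.7079, -0.7052, 0.0274, -0.0292]}
wrist {'camera_matrix': [[314.1654, 0.0, 277.2033], [0.0, 314.1654, 211.5473], [0.0, 0.0, 1.0]], 'dist': [-0.0462, 0.0, 0.0, 0.0, 0.0], 'tool_from_camera': [[0.0005, -0.9689, -0.2474, 0.0692], [1.0, 0.0004, 0.0004, -0.0006], [-0.0002, -0.2474, 0.9689, -0.1655], [0.0, 0.0, 0.0, 1.0]]}
```

View pics/side0.png

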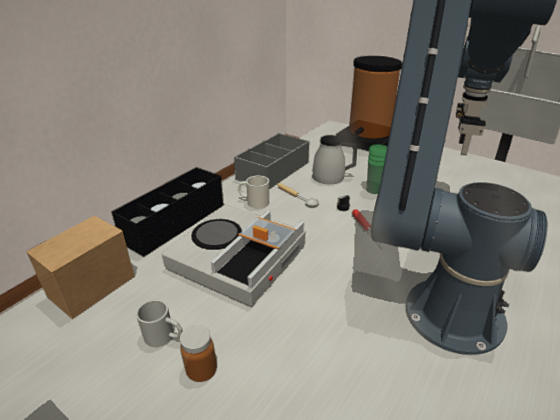

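View pics/top0.png

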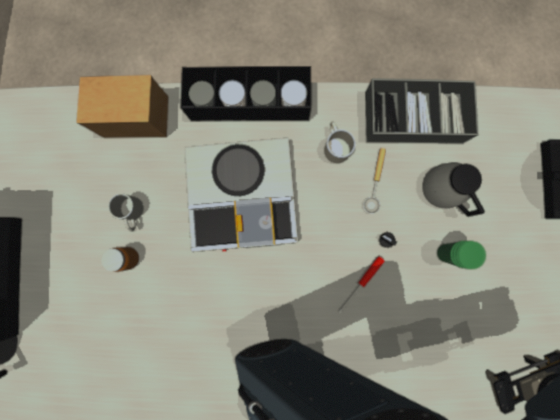

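View pics/wrist0.png

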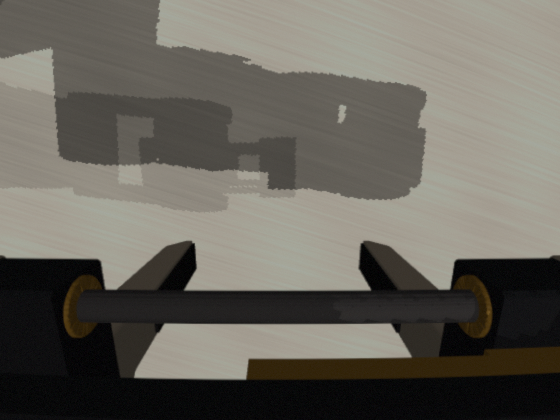

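The top view shows the warmer around (242,195) and the guard grip (orange) at (239,223). The shaft is under the panel at about (265,223), and the knob is at (388,240) with its white line visible. I'll zoom in next.

```bash
cat > h.py <<'E'
import numpy as np,cv2
from scipy.spatial.transform import Rotation as R
def ray(c,uv,st=None):
    p=cv2.undistortPoints(np.array([[uv]],float),c["camera_matrix"],c["dist"])[0,0]
    d=np.array([p[0],p[1],1.])
    if "position" in c: return np.array(c["position"]),R.from_quat(c["attitude"]).apply(d)
    T=np.array(c["tool_from_camera"]);Rt=R.from_quat(st["orientation"])
    return np.array(st["tcp_pos"])+Rt.apply(T[:3,3]),Rt.apply(T[:3,:3]@d)
def onz(c,uv,z,st=None):
    o,d=ray(c,uv,st); return o+d*(z-o[2])/d[2]
E
python3 - <<'E'
from rig import r
import cv2,numpy as np
from h import *
c=r.camera("top");im=c["image"]
a=cv2.resize(im[185:255,180:305],None,fx=6,fy=6,interpolation=cv2.INTER_CUBIC)
cv2.imwrite("pics/t_w.png",a)
b=cv2.resize(im[215:265,360:420],None,fx=10,fy=10,interpolation=cv2.INTER_CUBIC)
cv2.imwrite("pics/t_k.png",b)
print(onz(c,(388,240),.046),onz(c,(239,223),.12),onz(c,(265,223),.086))
E
```

```text
[ 0.46717727 -0.28037057  0.046     ] [0.51073784 0.13133918 0.12      ] [0.51247559 0.06487574 0.086     ]
```

View pics/t_w.png

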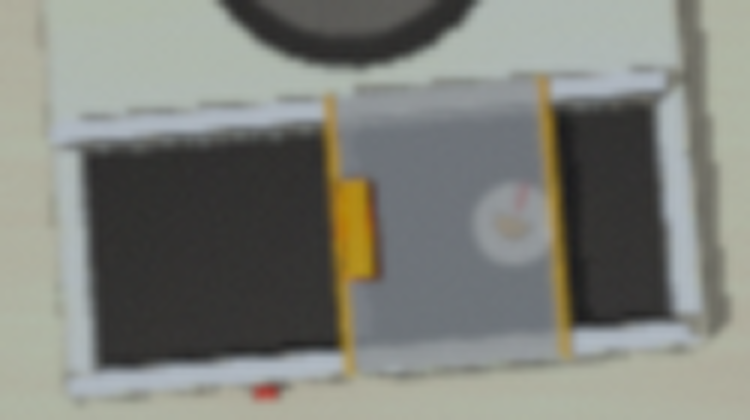

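View pics/t_k.png

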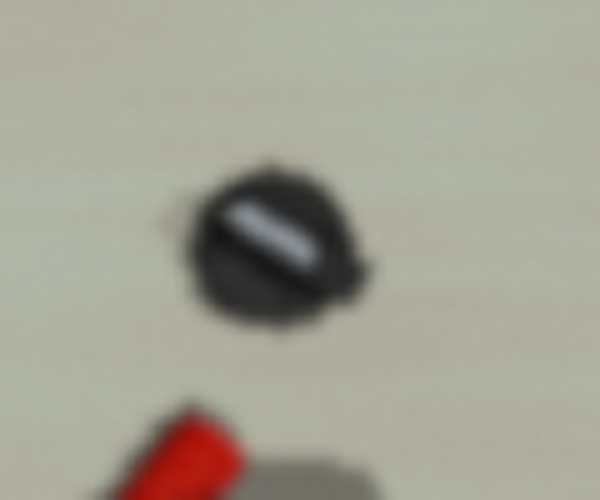

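```bash
python3 - <<'E'
from rig import r
import cv2,numpy as np
from h import *
C={n:r.camera(n) for n in("top","side")}
hit={}
for n,c in C.items():
    hsv=cv2.cvtColor(c["image"],cv2.COLOR_BGR2HSV)
    m=cv2.inRange(hsv,(10,170,120),(28,255,255))
    k,l,st,ce=cv2.connectedComponentsWithStats(m)
    for i in range(1,k):
        if st[i,4]>15: print(n,st[i],ce[i].round(1))
c=C["side"];im=c["image"]
cv2.imwrite("pics/s_w.png",cv2.resize(im[195:310,155:315],None,fx=5,fy=5,interpolation=cv2.INTER_CUBIC))
cv2.imwrite("pics/s_k.png",cv2.resize(im[180:240,320:400],None,fx=8,fy=8,interpolation=cv2.INTER_CUBIC))
# warmer corners from top zoom: 
t=C["top"]
for uv in [(180+50/6,185+130/6),(180+670/6,185+75/6)]: print(onz(t,uv,.096))
E
```

```text
top [235 215   7  17  98] [238.2 222.8]
side [253 226  14  15 148] [259.7 232.8]
side [259 241  13   6  18] [265.6 243.7]
side [186 347  25  13 112] [198.1 354.6]
[0.55539713 0.27309553 0.096     ]
[ 0.58125397 -0.00721888  0.096     ]
```

View pics/s_w.png

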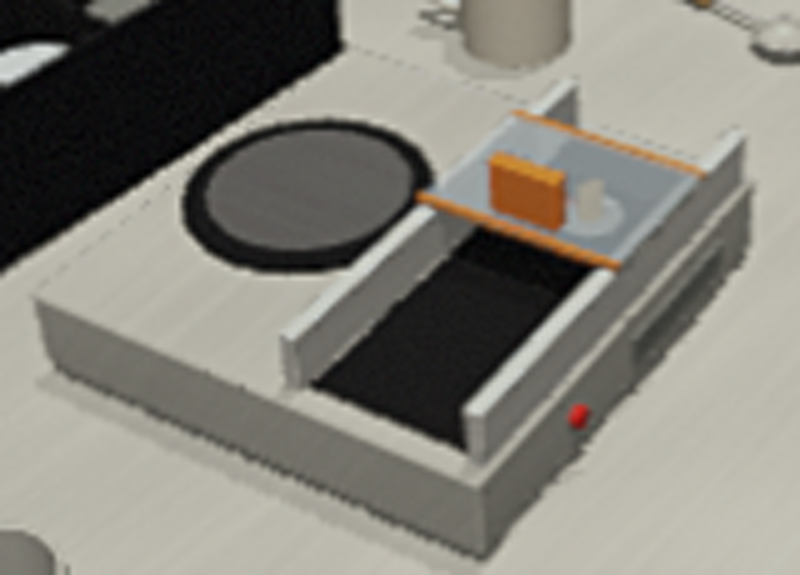

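View pics/s_k.png

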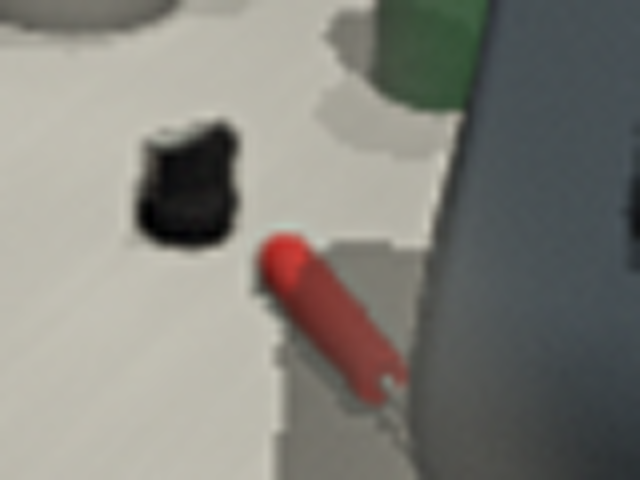

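```bash
cat >> h.py <<'E'
def tri(rs):
    A=np.zeros((3,3));b=np.zeros(3)
    for o,d in rs:
        d=d/np.linalg.norm(d);P=np.eye(3)-np.outer(d,d);A+=P;b+=P@o
    x=np.linalg.solve(A,b)
    return x,[np.linalg.norm(np.cross(x-o,d/np.linalg.norm(d))) for o,d in rs]
E
python3 - <<'E'
from rig import r
from h import *
t=r.camera("top");s=r.camera("side")
print(tri([ray(t,(238.2,222.8)),ray(s,(259.7,232.8))]))
# shaft top approx
print(tri([ray(t,(180+512/6,185+225/6)),ray(s,(155+592/5,195+183/5))]))
# knob top white line ends in top
for p in [(235,210),(315,255)]: print(onz(t,(360+p[0]/10,215+p[1]/10),.046))
st=r.get_state();print(R.from_quat(st["orientation"]).as_matrix().round(3))
E
```

```text
(array([0.51014811, 0.13233468, 0.12354226]), [np.float64(0.0011587349962364172), np.float64(0.0011587349962362905)])
(array([0.51372761, 0.06391533, 0.0857182 ]), [np.float64(0.00014671287902970077), np.float64(0.00014671287902951006)])
[ 0.47845449 -0.26766127  0.046     ]
[ 0.46576655 -0.29036413  0.046     ]
[[ 0.954  0.301 -0.   ]
 [ 0.301 -0.954  0.   ]
 [ 0.    -0.    -1.   ]]
```

Request:
play_rows(targets=[[[0.029,-0.029,0,0.027,0.093],[0.058,-0.058,0,0.053,0.093],[0.087,-0.086,0,0.08,0.093],[0.116,-0.115,0,0.1,0.093],[0.145,-0.144,0,0.12,0.093],[0.175,-0.173,0,0.15,0.093],[0.204,-0.202,0,0.18,0.093],[0.233,-0.231,0,0.21,0.093]]])

```text
time: 1.07
tcp_pos: [0.3187, -0.2322, 0.2188]
orientation: [0.999, 0.047, 0.0, 0.0]
force: [0.1, -0.2, 0.5]
opening: 0.0928
```

```bash
cat >> h.py <<'E'
def yaw(st):
    x=R.from_quat(st["orientation"]).as_matrix()[:,0]; return np.arctan2(x[1],x[0])
def to(st,p,y):
    M=R.from_quat(st["orientation"]).as_matrix()
    d=M.T@(np.array(p)-st["tcp_pos"]); dy=(y-yaw(st)+np.pi)%(2*np.pi)-np.pi
    return d.round(4),round(-dy,4)
def show(st): print("t",round(st["time"],2),"tcp",np.round(st["tcp_pos"],4),"yaw",round(np.degrees(yaw(st)),2),"F",np.round(st["force"],2),"T",np.round(st["ft_torque"],2),"op",round(st["opening"],4),"j6",round(st["joint_pos"][5],3), "tilt",np.round(R.from_quat(st["orientation"]).as_matrix()[:2,2],4))
E
python3 - <<'E'
from rig import r
from h import *
st=r.get_state();show(st);w=r.camera("wrist");cv2.imwrite("pics/w1.png",w["image"])
print(to(st,[.511,.132,.22],np.radians(5.3)))
E
```

```text
t 1.07 tcp [ 0.3187 -0.2322  0.2188] yaw 5.38 F [ 0.07 -0.2   0.53] T [-0.05 -0.02 -0.02] op 0.0928 j6 0.729 tilt [ 0.0005 -0.0003]
(array([ 0.2256, -0.3446, -0.0012]), np.float64(0.0014))
```

View pics/w1.png

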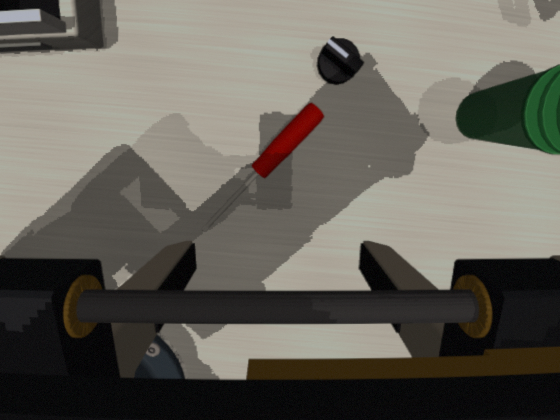

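The knob is at (340,60), with its white end to the upper left. Next I'll move over the guard grip.

Request:
play_rows(targets=[[[0.022,-0.034,0,0,0.093],[0.044,-0.067,0,0,0.093],[0.066,-0.1,0,0,0.093],[0.088,-0.134,0,0,0.093],[0.11,-0.168,0,0,0.093],[0.132,-0.202,0,0,0.093],[0.154,-0.235,0,0,0.093],[0.176,-0.269,0,0,0.093]]])

```text
time: 1.78
tcp_pos: [0.4713, 0.0594, 0.2195]
orientation: [0.999, 0.047, 0.001, -0.001]
force: [1.8, -1.1, 1.5]
opening: 0.0933
```

```bash
python3 - <<'E'
from rig import r
from h import *
st=r.get_state();show(st);w=r.camera("wrist");cv2.imwrite("pics/w2.png",w["image"])
np.savez("w2.npz",**{k:w[k] for k in w})
E
```

```text
t 1.78 tcp [0.4713 0.0594 0.2195] yaw 5.43 F [ 1.79 -1.12  1.48] T [-0.02 -0.    0.04] op 0.0933 j6 1.501 tilt [0.0012 0.0019]
```

View pics/w2.png

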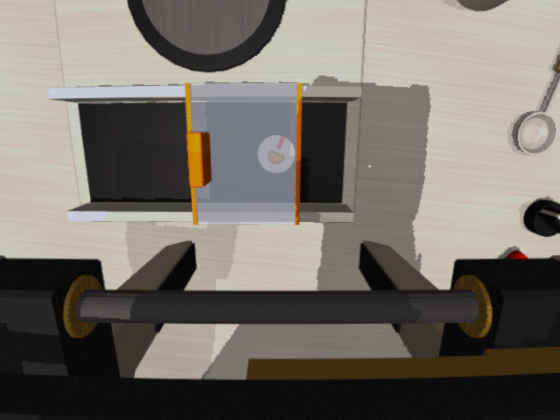

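```bash
python3 - <<'E'
from rig import r
from h import *
st=r.get_state();show(st);w=r.camera("wrist");im=w["image"]
cv2.imwrite("pics/w3.png",cv2.resize(im[75:235,165:325],None,fx=3.75,fy=3.75,interpolation=cv2.INTER_CUBIC))
cv2.imwrite("pics/w3s.png",cv2.resize(im[125:185,250:310],None,fx=10,fy=10,interpolation=cv2.INTER_CUBIC))
b,g,rr=[im[...,i].astype(int) for i in range(3)]
m=((rr>200)&(g>120)&(b<90)).astype(np.uint8)
k,l,s,ce=cv2.connectedComponentsWithStats(m)
for i in range(1,k):
    if s[i,4]>20: print(s[i],ce[i].round(1), onz(w,ce[i],.134,st).round(4))
E
```

```text
t 1.83 tcp [0.4737 0.064  0.2196] yaw 5.53 F [-1.93  1.94 -1.06] T [ 0.14  0.17 -0.01] op 0.0928 j6 1.507 tilt [0.003  0.0038]
[191  87   6  48  95] [193.4 108. ] [0.5542 0.1375 0.134 ]
[194 137  13  52 567] [200.3 162.1] [0.5132 0.1304 0.134 ]
[197 192   4  35  68] [198.7 211.6] [0.4724 0.1301 0.134 ]
```

View pics/w3.png

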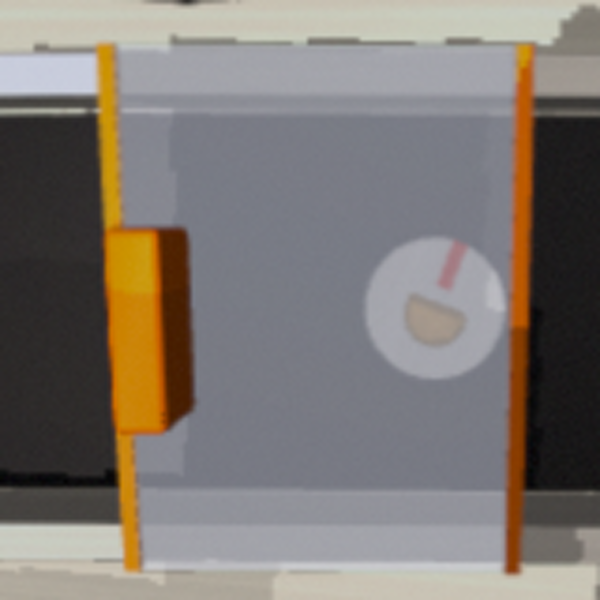

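View pics/w3s.png

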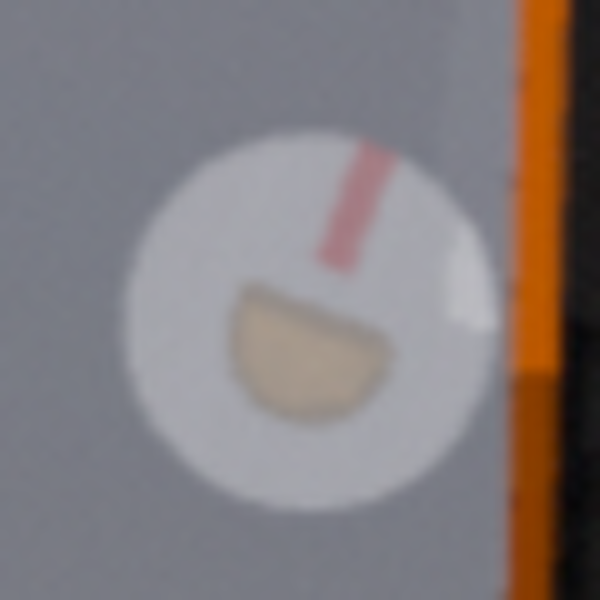

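```bash
python3 - <<'E'
from rig import r
from h import *
r.camera("wrist")
st=r.get_state();show(st);w=r.camera("wrist");im=w["image"]
b,g,rr=[im[...,i].astype(int) for i in range(3)]
m=((rr>200)&(g>120)&(b<90)).astype(np.uint8)
k,l,s,ce=cv2.connectedComponentsWithStats(m)
P=[]
for i in range(1,k):
    if s[i,4]>20: print(s[i],ce[i].round(1), onz(w,ce[i],.134,st).round(4),onz(w,ce[i],.1,st).round(4))
top=[ce[i] for i in range(1,k) if s[i,4]>300][0]
e=[onz(w,ce[i],.1,st) for i in range(1,k) if 40<s[i,4]<300]
d=e[0]-e[1];print("guard yaw",np.degrees(np.arctan2(d[1],d[0])))
p=onz(w,top,.134,st); print(to(st,[p[0],p[1],.22],np.radians(5.3)))
E
```

```text
t 1.93 tcp [0.4712 0.0593 0.2191] yaw 5.63 F [-0.02 -0.49 -0.03] T [-0.02  0.   -0.02] op 0.0928 j6 1.497 tilt [0.0005 0.002 ]
[185  83   6  47  83] [187.6 101.6] [0.5555 0.1372 0.134 ] [0.5577 0.1468 0.1   ]
[298  84   3  16  30] [299.2  90.4] [0.5717 0.0534 0.134 ] [0.576  0.0516 0.1   ]
[188 133  13  52 571] [194.3 158. ] [0.5132 0.1303 0.134 ] [0.5097 0.139  0.1   ]
[192 187   4  37  75] [193.3 206.6] [0.4735 0.1297 0.134 ] [0.4645 0.1383 0.1   ]
guard yaw 5.174989724058828
(array([ 0.0488, -0.0666, -0.0008]), np.float64(0.0057))
```

Request:
play_rows(targets=[[[0.025,-0.034,0,0.006,0.05],[0.048,-0.067,0,0.006,0.05],[0.048,-0.067,0.0,0.006,0.05],[0.048,-0.067,0.03,0.006,0.05],[0.048,-0.067,0.06,0.006,0.05],[0.048,-0.067,0.09,0.006,0.05],[0.048,-0.067,0.112,0.006,0.05],[0.048,-0.067,0.112,0.006,0.05]]], newtons=20)

```text
time: 2.65
tcp_pos: [0.5096, 0.1275, 0.1037]
orientation: [0.999, 0.044, -0.003, -0.0]
force: [-0.7, -0.7, -0.9]
opening: 0.0506
```

```bash
python3 - <<'E'
from rig import r
from h import *
st=r.get_state();show(st);w=r.camera("wrist");cv2.imwrite("pics/w4.png",w["image"])
print(to(st,[.512,.131,.107],np.radians(5.3)))
E
```

```text
t 2.65 tcp [0.5096 0.1275 0.1037] yaw 5.1 F [-0.68 -0.74 -0.94] T [ 0.04  0.03 -0.01] op 0.0506 j6 1.636 tilt [-0.006   0.0006]
(array([ 0.0027, -0.0033, -0.0033]), np.float64(-0.0036))
```

View pics/w4.png

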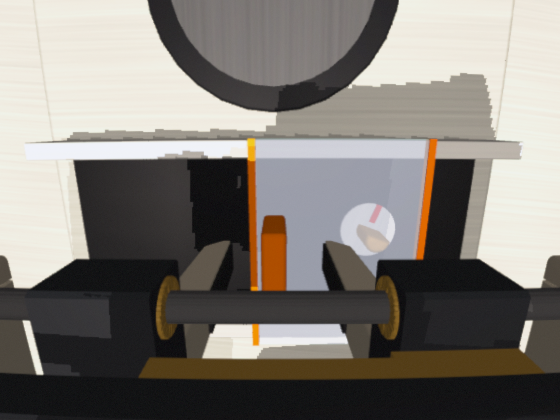

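The grip is at (273,255), between the fingers at about (230,280) and (330,280), and there is clearance over the panel. I'll close on it.

Request:
play_rows(targets=[[[0.002,-0.003,-0.003,0,0.03],[0.002,-0.003,-0.003,0,0.015],[0.002,-0.003,-0.003,0,0.005],[0.002,-0.003,-0.003,0,0.0],[0.002,-0.003,-0.003,0,0.0],[0.002,-0.003,-0.003,0,0.0],[0.002,-0.003,-0.003,0,0.0]]], newtons=20)

```text
time: 3.28
tcp_pos: [0.5126, 0.131, 0.1094]
orientation: [0.999, 0.045, -0.001, -0.001]
force: [-0.7, -1.2, 5.0]
opening: 0.0117
```

```bash
python3 - <<'E'
from rig import r
from h import *
st=r.get_state();show(st)
E
```

```text
t 3.28 tcp [0.5126 0.131  0.1094] yaw 5.11 F [-0.67 -1.18  5.  ] T [-0.27  0.13  0.03] op 0.0117 j6 1.642 tilt [-0.003  0.001]
```

Request:
play_rows(targets=[[[0,-0.006,0,0,0.0],[0,-0.014,0,0,0.0],[0,-0.022,0,0,0.0],[0,-0.03,0,0,0.0],[0,-0.038,0,0,0.0],[0,-0.046,0,0,0.0],[0,-0.054,0,0,0.0],[0,-0.062,0,0,0.0]]], newtons=20)

```text
time: 3.95
tcp_pos: [0.5069, 0.1937, 0.1094]
orientation: [0.999, 0.045, -0.002, -0.001]
force: [0.6, -2.0, 1.1]
opening: 0.0121
```

```bash
python3 - <<'E'
from rig import r
from h import *
st=r.get_state();show(st)
y=np.radians(5.2);p=np.array([.5126,.131]);u=np.array([-np.sin(y),np.cos(y)])
print((np.array(st["tcp_pos"])[:2]-p)@u, to(st,[*(p+.121*u),.109],np.radians(5.2)))
E
```

```text
t 3.95 tcp [0.5069 0.1937 0.1094] yaw 5.13 F [ 0.58 -2.    1.15] T [-0.37  0.01  0.06] op 0.0121 j6 1.758 tilt [-0.0032  0.0009]
0.06295948565663678 (array([-0.0001, -0.058 ,  0.0005]), np.float64(-0.0013))
```

Request:
play_rows(targets=[[[0,-0.008,0,0,0.0],[0,-0.016,0,0,0.0],[0,-0.024,0,0,0.0],[0,-0.032,0,0,0.0],[0,-0.04,0,0,0.0],[0,-0.048,0,0,0.0],[0,-0.055,0,0,0.0],[0,-0.06,0,0,0.0]]], newtons=20)

```text
time: 4.62
tcp_pos: [0.5018, 0.249, 0.109]
orientation: [0.999, 0.045, -0.003, 0.004]
force: [5.1, -39.8, 4.8]
opening: 0.0677
```

```bash
python3 - <<'E'
from rig import r
from h import *
st=r.get_state();show(st)
y=np.radians(5.2);p=np.array([.5126,.131]);u=np.array([-np.sin(y),np.cos(y)])
print((np.array(st["tcp_pos"])[:2]-p)@u)
E
```

```text
t 4.62 tcp [0.5018 0.249  0.109 ] yaw 5.2 F [  5.11 -39.78   4.84] T [-6.78 -1.    0.1 ] op 0.0677 j6 1.865 tilt [-0.0047 -0.0084]
0.1185084779724102
```

```bash
python3 - <<'E'
from rig import r
from h import *
w=r.camera("wrist");cv2.imwrite("pics/w5.png",w["image"])
s=r.camera("side");cv2.imwrite("pics/s5.png",cv2.resize(s["image"][150:310,120:340],None,fx=3.5,fy=3.5,interpolation=cv2.INTER_CUBIC))
show(r.get_state())
E
```

```text
t 4.72 tcp [0.5018 0.249  0.109 ] yaw 5.22 F [  4.54 -40.46   4.91] T [-6.85 -0.99  0.12] op 0.0676 j6 1.865 tilt [-0.0046 -0.0083]
```

View pics/w5.png

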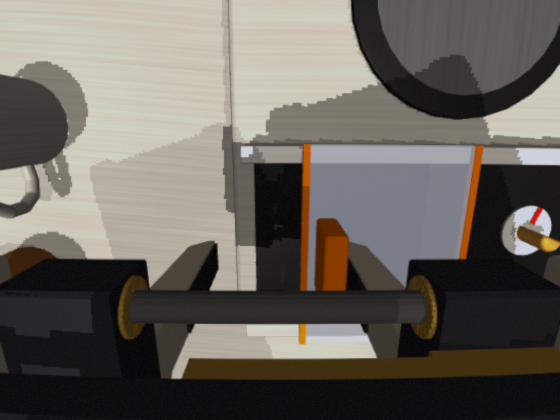

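View pics/s5.png

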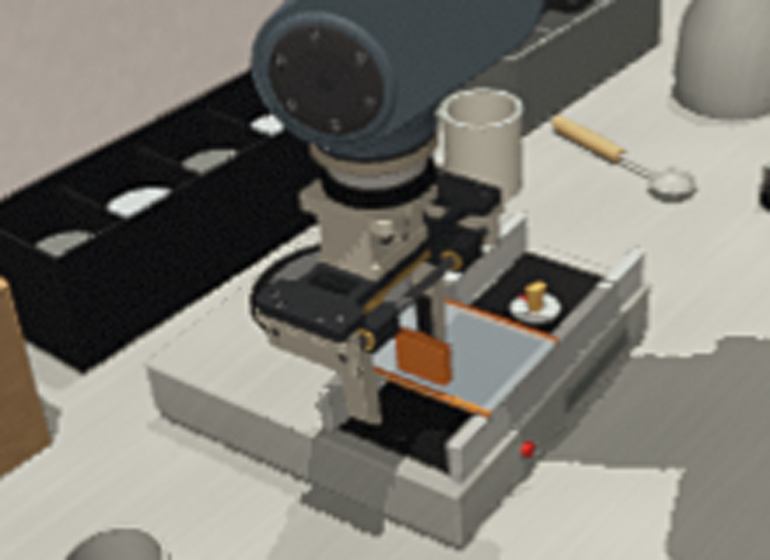

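Panel centre to shaft is now about 32 + 90 = 122 mm. So the guard began about 0.03 m open and has now reached its stop, with the −y finger pushing on the grip. I'll centre the fingers on the grip to unload them, then lift straight up.

Request:
play_rows(targets=[[[0,0.012,0,0,0.075],[0,0.024,0,0,0.075],[0,0.028,0,0,0.075],[0,0.028,-0.01,0,0.075],[0,0.028,-0.04,0,0.075],[0,0.028,-0.075,0,0.075],[0,0.028,-0.11,0,0.085],[0,0.028,-0.11,0,0.085]]])

```text
time: 5.38
tcp_pos: [0.5073, 0.2239, 0.2267]
orientation: [0.999, 0.046, 0.003, 0.002]
force: [0.5, -0.2, 0.3]
opening: 0.0828
```

```bash
python3 - <<'E'
from rig import r
from h import *
r.camera("wrist")
st=r.get_state();show(st);w=r.camera("wrist");im=w["image"];cv2.imwrite("pics/w6.png",im)
t=r.camera("top")
cv2.imwrite("pics/t6.png",cv2.resize(t["image"][120:260,180:420],None,fx=3,fy=3,interpolation=cv2.INTER_CUBIC))
E
```

```text
t 5.43 tcp [0.5063 0.2235 0.2235] yaw 5.24 F [-0.21  0.02 -0.28] T [0.05 0.   0.06] op 0.0843 j6 1.816 tilt [ 0.0022 -0.0053]
```

View pics/w6.png

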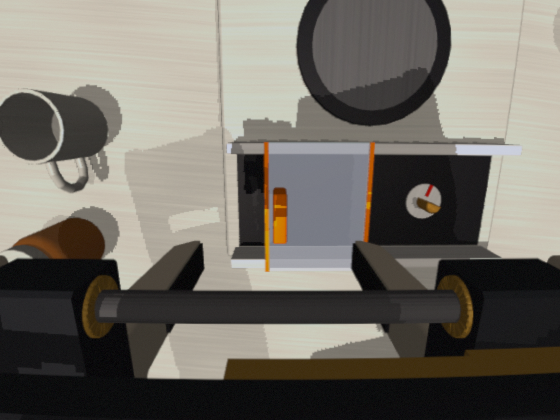

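```bash
python3 - <<'E'
from rig import r
from h import *
st=r.get_state();show(st);w=r.camera("wrist")
y=np.radians(5.2);u=np.array([-np.sin(y),np.cos(y)]);v=np.array([np.cos(y),np.sin(y)])
f=lambda uv,z:(lambda p:(round(p[:2]@v,4),round(p[:2]@u,4)))(onz(w,uv,z,st))
print("left edge",f((266,200),.1),"right",f((370,200),.1),"grip top",f((280,214),.134),"shaft top",f((427,207),.086),"rail ends",f((229,148),.096),f((520,149),.096))
cv2.imwrite("pics/w6s.png",cv2.resize(w["image"][170:235,385:465],None,fx=9,fy=9,interpolation=cv2.INTER_CUBIC))
print("orig grip", np.array([.5126,.131])@u, np.array([.5137,.0639])@u,np.array([.5137,.0639])@v)
E
```

```text
t 5.53 tcp [0.5046 0.2226 0.2196] yaw 5.24 F [ 0.3  -0.35 -1.22] T [-0.02  0.01 -0.05] op 0.0848 j6 1.816 tilt [-0.0041 -0.0078]
left edge (np.float64(0.5294), np.float64(0.1862)) right (np.float64(0.5294), np.float64(0.0891)) grip top (np.float64(0.5251), np.float64(0.1737)) shaft top (np.float64(0.5193), np.float64(0.0269)) rail ends (np.float64(0.5767), np.float64(0.2194)) (np.float64(0.5777), np.float64(-0.0515))
orig grip 0.08400259560931002 0.017079056623960833 0.5173772374436622
```

View pics/w6s.png

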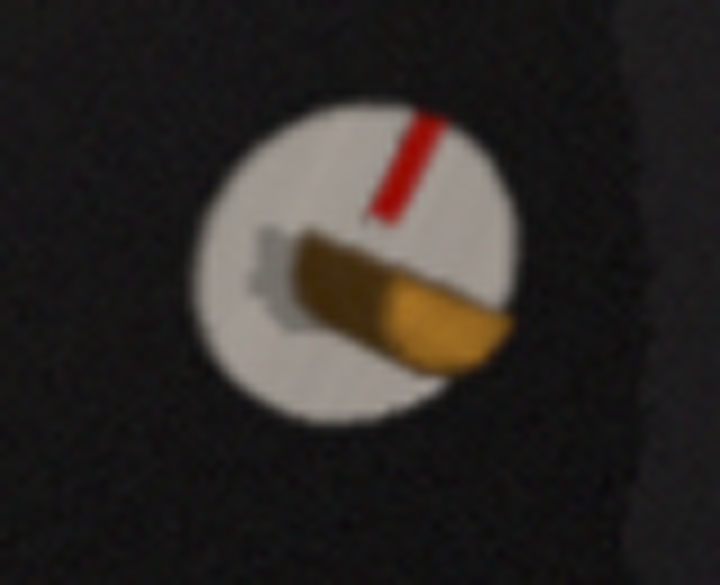

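View pics/t6.png

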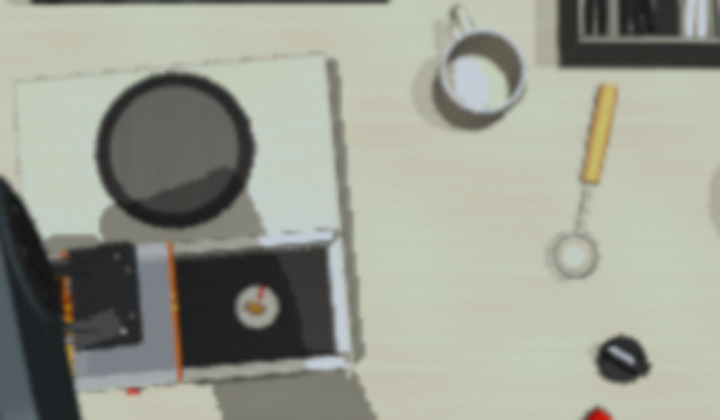

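```bash
python3 - <<'E'
from rig import r
from h import *
st=r.get_state();print(to(st,[.462,.075,.20],np.radians(-13.4)))
E
```

```text
(array([-0.0554,  0.1428,  0.0202]), np.float64(0.3253))
```

Request:
play_rows(targets=[[[-0.014,0.036,0,0.08,0.085],[-0.028,0.072,0,0.16,0.085],[-0.042,0.108,0,0.24,0.085],[-0.055,0.143,0.01,0.325,0.085],[-0.055,0.143,0.02,0.325,0.085],[-0.055,0.143,0.02,0.325,0.085],[-0.055,0.143,0.02,0.325,0.085]]])

```text
time: 6.17
tcp_pos: [0.4622, 0.0752, 0.1994]
orientation: [0.993, -0.116, -0.003, 0.004]
force: [-0.0, 0.0, 0.3]
opening: 0.0849
```

```bash
python3 - <<'E'
from rig import r
from h import *
r.camera("wrist")
st=r.get_state();show(st);w=r.camera("wrist");im=w["image"]
np.savez("w7.npz",image=im,camera_matrix=w["camera_matrix"],dist=w["dist"],tool_from_camera=w["tool_from_camera"],tcp_pos=st["tcp_pos"],orientation=st["orientation"])
cv2.imwrite("pics/w7.png",im)
hsv=cv2.cvtColor(im,cv2.COLOR_BGR2HSV)
for nm,lo,hi in [("red",(0,150,80),(6,255,255)),("brass",(12,80,40),(30,255,255))]:
    m=cv2.inRange(hsv,lo,hi);k,l,s,ce=cv2.connectedComponentsWithStats(m)
    for i in range(1,k):
        if s[i,4]>15: print(nm,s[i],ce[i].round(1))
E
```

```text
t 6.22 tcp [0.4626 0.0756 0.1999] yaw -13.3 F [0.35 0.44 0.24] T [ 0.05 -0.   -0.03] op 0.085 j6 1.875 tilt [-0.0065 -0.0081]
red [272 124   4  14  49] [273.4 130.3]
red [ 515  164   45   77 1356] [541.5 208.1]
brass [161 100  61 143 993] [190.7 169.2]
brass [  57  140   68  134 2419] [ 89.9 208.8]
brass [265 143  17  12 172] [272.7 148.1]
brass [  80  275   36   63 1158] [ 93.9 306.4]
brass [ 439  275   37   63 1166] [460.5 306.4]
brass [ 226  346  334   34 7512] [402.3 365.8]
```

View pics/w7.png

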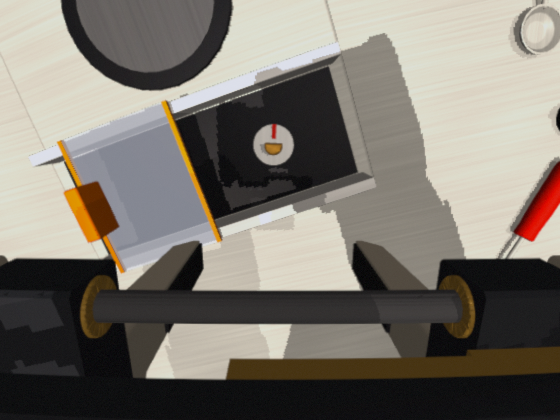

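```bash
python3 - <<'E'
from h import *
D=np.load("w7.npz");w={k:D[k] for k in D};st=w;im=w["image"]
cv2.imwrite("pics/w7s.png",cv2.resize(im[115:175,243:303],None,fx=10,fy=10,interpolation=cv2.INTER_CUBIC))
hsv=cv2.cvtColor(im,cv2.COLOR_BGR2HSV)
roi=np.zeros(im.shape[:2],np.uint8);roi[115:175,243:303]=255
red=cv2.inRange(hsv,(0,120,80),(8,255,255))&roi
ys,xs=np.nonzero(red)
P=np.array([onz(w,(x,y),.065,st)[:2] for x,y in zip(xs,ys)])
c=P.mean(0);U,S,V=np.linalg.svd(P-c);print("stripe c",c,"yaw",np.degrees(np.arctan2(*V[0][::-1])))
g=cv2.inRange(im,(110,110,110),(255,255,255))&roi | red | (cv2.inRange(hsv,(12,80,40),(30,255,255))&roi)
n,l,s,ce=cv2.connectedComponentsWithStats(g);i=1+np.argmax(s[1:,4]);print(s[i],ce[i])
cn,_=cv2.findContours((l==i).astype(np.uint8),cv2.RETR_EXTERNAL,cv2.CHAIN_APPROX_NONE)
el=cv2.fitEllipse(cn[0]);print(el,"collar at z.06",onz(w,el[0],.06,st),".064",onz(w,el[0],.064,st), onz(w,el[0],.086,st))
br=cv2.inRange(hsv,(12,80,40),(30,255,255))&roi
ys,xs=np.nonzero(br);print(xs.min(),xs.max(),ys.min(),ys.max())
P=np.array([onz(w,(x,y),.086,st)[:2] for x,y in zip(xs,ys)])
y=yaw(st);M=np.array([[np.cos(y),np.sin(y)],[-np.sin(y),np.cos(y)]])
Q=P@M.T;print("brass in tool-yaw axes",Q.min(0),Q.max(0),Q.mean(0),"stripe",c@M.T)
E
```

```text
stripe c [0.53044938 0.06272186] yaw 165.5758878100068
[ 254  124   40   41 1253] [273.18196329 144.18196329]
((273.1623229980469, 144.21044921875), (39.031211853027344, 39.81916046142578), 2.725586175918579) collar at z.06 [0.51830214 0.06600314 0.06      ] .064 [0.51846564 0.06595153 0.064     ] [0.51936491 0.06566771 0.086     ]
265 281 143 154
brass in tool-yaw axes [0.48188423 0.17655865] [0.49136192 0.19054171] [0.48701543 0.18378069] stripe [0.50178859 0.18308135]
```

View pics/w7s.png

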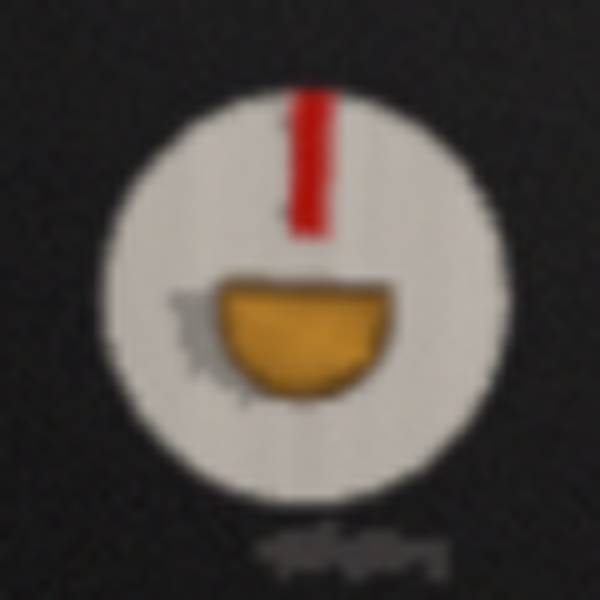

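```bash
python3 - <<'E'
from rig import r
from h import *
for k in range(2):
    st=r.get_state();show(st);w=r.camera("wrist")
st=r.get_state()
t=r.camera("top");s=r.camera("side")
def collar(c,x0,x1,y0,y1,z=.062,st=None,th=110):
    im=c["image"];hsv=cv2.cvtColor(im,cv2.COLOR_BGR2HSV)
    roi=np.zeros(im.shape[:2],np.uint8);roi[y0:y1,x0:x1]=255
    g=(cv2.inRange(im,(th,)*3,(255,)*3)|cv2.inRange(hsv,(0,80,60),(30,255,255)))&roi
    n,l,q,ce=cv2.connectedComponentsWithStats(g);i=1+np.argmax(q[1:,4])
    cn,_=cv2.findContours((l==i).astype(np.uint8),cv2.RETR_EXTERNAL,cv2.CHAIN_APPROX_NONE)
    el=cv2.fitEllipse(cn[0]);print(q[i],np.round(el[0],1),np.round(el[1],1),onz(c,el[0],z,st).round(4))
collar(w,243,303,110,175,st=st)
cv2.imwrite("pics/t8.png",cv2.resize(t["image"][200:250,230:300],None,fx=10,fy=10,interpolation=cv2.INTER_CUBIC))
cv2.imwrite("pics/s8.png",cv2.resize(s["image"][195:265,240:320],None,fx=8,fy=8,interpolation=cv2.INTER_CUBIC))
collar(t,250,285,205,240)
E
```

```text
t 6.27 tcp [0.4628 0.0758 0.2002] yaw -13.28 F [-1.03  0.31 -0.56] T [ 0.08  0.06 -0.01] op 0.0848 j6 1.875 tilt [-0.0059 -0.0082]
t 6.32 tcp [0.4628 0.0758 0.2003] yaw -13.27 F [0.64 0.36 0.78] T [ 0.04 -0.04  0.02] op 0.0853 j6 1.875 tilt [-0.0056 -0.0082]
[ 254  124   40   41 1246] [273.5 144.4] [39.2 39.8] [0.5184 0.0659 0.062 ]Traceback (most recent call last):
  File "<stdin>", line 17, in <module>
  File "<stdin>", line 11, in collar
    return _wrapfunc(a, 'argmax', axis=axis, out=out, **kwds)
    return bound(*args, **kwds)
ValueError: attempt to get argmax of an empty sequence
```

View pics/t8.png

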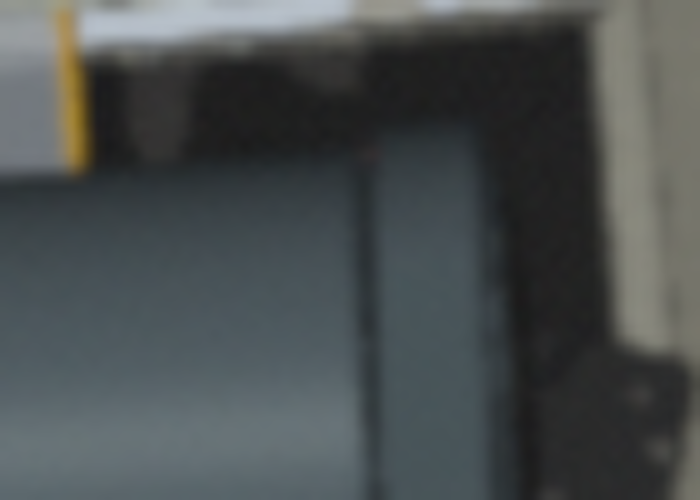

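View pics/s8.png

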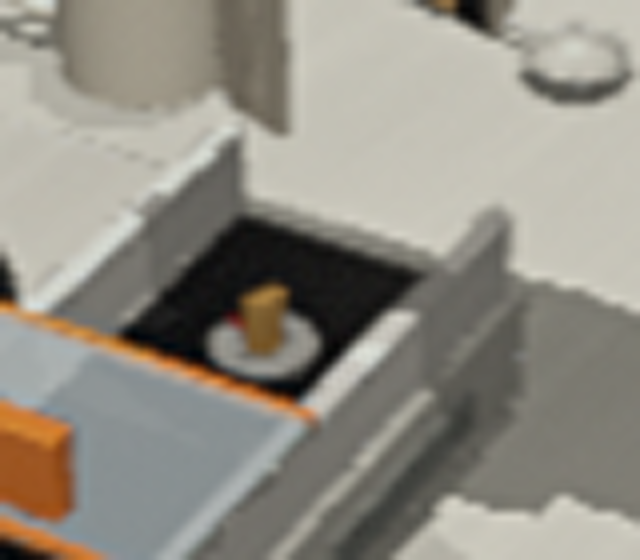

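```bash
python3 - <<'E'
from rig import r
from h import *
t=r.camera("top")
for n,uv,z in [("tumb top",(468,254),.175),("tumb base",(452,252),0),("scr end",(381,258),.015),("spoon",(372,205),.01),("dec base",(445,185),0)]: print(n,onz(t,uv,z).round(3))
st=r.get_state();print(to(st,[.447,-.329,.182],np.radians(60.8)))
E
```

```text
tumb top [ 0.432 -0.451  0.175]
tumb base [ 0.431 -0.485  0.   ]
scr end [ 0.415 -0.267  0.015]
spoon [ 0.57  -0.244  0.01 ]
dec base [ 0.632 -0.469  0.   ]
(array([0.0781, 0.3969, 0.0217]), np.float64(-1.2937))
```

Request:
play_rows(targets=[[[0.006,0.033,0,-0.11,0.06],[0.013,0.066,0,-0.22,0.05],[0.019,0.099,0,-0.33,0.04],[0.026,0.132,0,-0.44,0.04],[0.032,0.165,0,-0.55,0.04],[0.039,0.198,0,-0.66,0.04],[0.045,0.232,0,-0.77,0.04],[0.052,0.265,0,-0.88,0.04]]])

```text
time: 7.18
tcp_pos: [0.4519, -0.196, 0.2028]
orientation: [0.947, 0.321, -0.004, 0.003]
force: [0.4, 1.0, -0.3]
opening: 0.0411
```

```bash
python3 - <<'E'
from rig import r
from h import *
st=r.get_state();show(st);print(to(st,[.447,-.329,.182],np.radians(60.8)))
E
```

```text
t 7.18 tcp [ 0.4519 -0.196   0.2028] yaw 37.44 F [ 0.39  0.95 -0.32] T [-0.02 -0.01 -0.02] op 0.0411 j6 0.425 tilt [-0.005  -0.0085]
(array([-0.0846,  0.1025,  0.022 ]), np.float64(-0.4077))
```

Request:
play_rows(targets=[[[-0.021,0.026,0.005,-0.1,0.04],[-0.042,0.052,0.01,-0.2,0.04],[-0.064,0.077,0.015,-0.3,0.04],[-0.084,0.102,0.02,-0.4,0.04],[-0.084,0.102,0.02,-0.4,0.04],[-0.084,0.102,0.02,-0.4,0.04]]])

```text
time: 7.68
tcp_pos: [0.4469, -0.329, 0.1835]
orientation: [0.865, 0.502, -0.004, 0.002]
force: [-0.2, 0.1, 0.1]
opening: 0.0404
```

```bash
python3 - <<'E'
from rig import r
from h import *
r.camera("wrist")
st=r.get_state();show(st);w=r.camera("wrist");im=w["image"]
np.savez("w9.npz",image=im,camera_matrix=w["camera_matrix"],dist=w["dist"],tool_from_camera=w["tool_from_camera"],tcp_pos=st["tcp_pos"],orientation=st["orientation"])
cv2.imwrite("pics/w9.png",im)
t=r.camera("top");cv2.imwrite("pics/t9.png",t["image"]);np.savez("t9.npz",**t)
E
```

```text
t 7.73 tcp [ 0.4471 -0.328   0.1838] yaw 60.25 F [ 0.17 -0.06  0.54] T [-0.04 -0.11  0.03] op 0.0402 j6 -0.188 tilt [-0.0054 -0.0079]
```

View pics/w9.png

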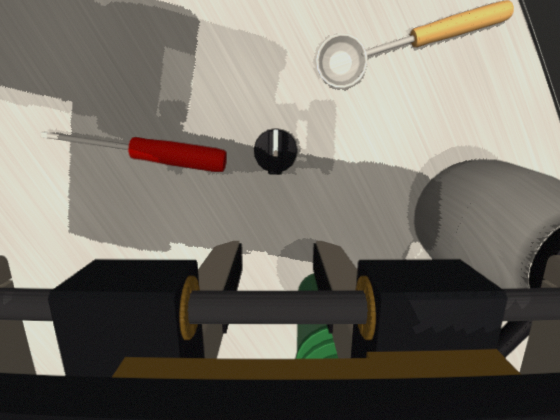

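View pics/t9.png

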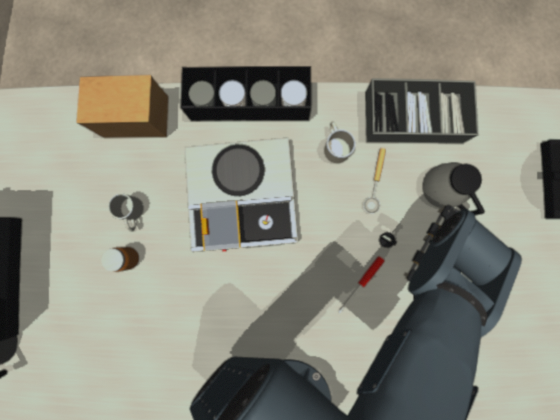

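```bash
python3 - <<'E'
from h import *
D=np.load("w9.npz");w={k:D[k] for k in D};st=w;im=w["image"]
cv2.imwrite("pics/w9s.png",cv2.resize(im[120:185,245:310],None,fx=9,fy=9,interpolation=cv2.INTER_CUBIC))
roi=np.zeros(im.shape[:2],np.uint8);roi[122:180,247:305]=255
wh=cv2.inRange(im,(120,)*3,(255,)*3)&roi
n,l,s,ce=cv2.connectedComponentsWithStats(wh)
for i in range(1,n):
    if s[i,4]>20: print("white",s[i],ce[i])
bl=cv2.inRange(im,(0,)*3,(62,)*3)&roi
n,l,s,ce=cv2.connectedComponentsWithStats(bl)
for i in range(1,n):
    if s[i,4]>20: print("dark",s[i],ce[i])
T=dict(np.load("t9.npz"));c=T
im=c["image"];hsv=cv2.cvtColor(im,cv2.COLOR_BGR2HSV)
roi=np.zeros(im.shape[:2],np.uint8);roi[207:238,250:285]=255
g=(cv2.inRange(im,(95,)*3,(255,)*3)|cv2.inRange(hsv,(0,80,80),(30,255,255)))&roi
n,l,q,ce=cv2.connectedComponentsWithStats(g);i=1+np.argmax(q[1:,4]);print(q[i],ce[i],onz(c,ce[i],.064))
E
```

```text
white [247 122  58  33 963] [276.63966771 132.2066459 ]
white [300 169   5  10  26] [302.69230769 172.19230769]
white [247 174   6   6  29] [249.         176.68965517]
white [280 175  10   5  35] [284.31428571 177.08571429]
dark [ 254  130   43   45 1314] [275.16971081 152.07914764]
[258 215  15  15 177] [265.07909605 221.97175141] [0.51626047 0.06595978 0.064     ]
```

View pics/w9s.png

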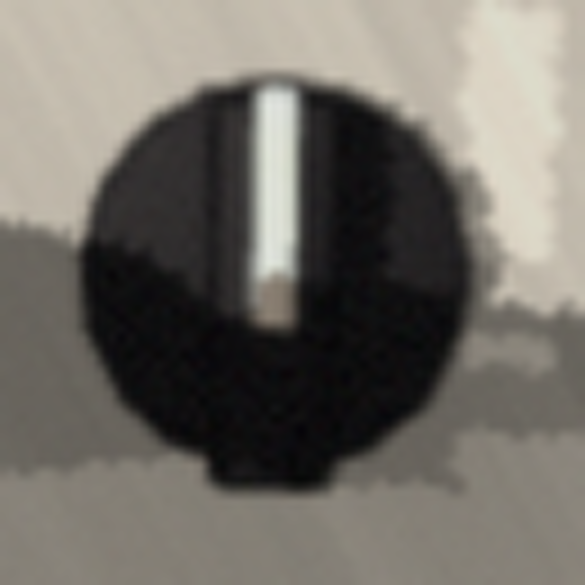

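```bash
python3 - <<'E'
from rig import r
from h import *
D=np.load("w9.npz");w={k:D[k] for k in D};st=w
y=yaw(st);M=np.array([[np.cos(y),np.sin(y)],[-np.sin(y),np.cos(y)]])
z2=lambda X,Y:((X+.5)/9-.5+245,(Y+.5)/9-.5+120)
a=onz(w,z2(276,78),.046,st);b=onz(w,z2(270,489),.046,st)
print("bar ends",a,b,np.linalg.norm(a-b),"mid",(a+b)/2,"yaw",np.degrees(np.arctan2(*(a-b)[:2][::-1])))
l=onz(w,z2(82,270),.02,st);q=onz(w,z2(470,270),.02,st);print("skirt width",np.linalg.norm(l-q),(l+q)/2)
for m in [(a+b)/2,(l+q)/2]: print("tool ax",M@(m[:2]-st["tcp_pos"][:2]))
print("white yaw",[np.degrees(np.arctan2(*(onz(w,z2(276,100),.046,st)-onz(w,z2(274,300),.046,st))[:2][::-1]))])
T=dict(np.load("t9.npz"));im=T["image"]
cv2.imwrite("pics/t9k.png",cv2.resize(im[220:260,365:410],None,fx=12,fy=12,interpolation=cv2.INTER_CUBIC))
D=np.load("w7.npz");s7={k:D[k] for k in D};y=yaw(s7);M=np.array([[np.cos(y),np.sin(y)],[-np.sin(y),np.cos(y)]])
print("shaft in tool ax",M@(np.array([.5184,.0659])-s7["tcp_pos"][:2]))
s=r.get_state();show(s)
E
```

```text
bar ends [ 0.48087848 -0.26552284  0.046     ] [ 0.45901691 -0.30238422  0.046     ] 0.0428566221884354 mid [ 0.4699477  -0.28395353  0.046     ] yaw 59.32887403748486
skirt width 0.044414009186718555 [ 0.47012548 -0.28394923  0.02      ]
tool ax [0.04958532 0.00204182]
tool ax [0.04967727 0.0018896 ]
white yaw [np.float64(59.60269700666589)]
shaft in tool ax [0.05655277 0.00336785]
t 7.83 tcp [ 0.4474 -0.3272  0.1842] yaw 60.35 F [-0.39 -0.6   0.38] T [-0.03 -0.01 -0.03] op 0.0401 j6 -0.188 tilt [-0.005  -0.0083]
```

View pics/t9k.png

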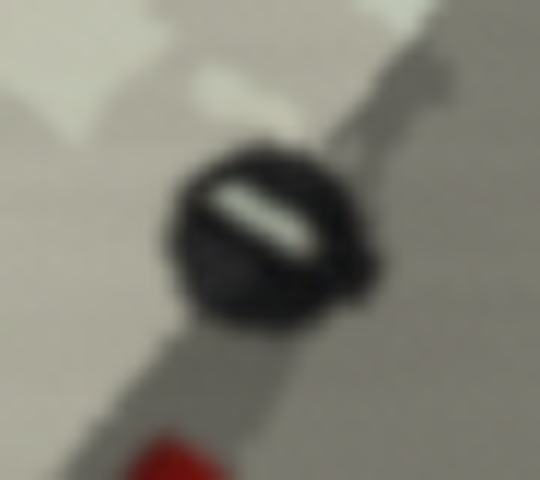

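```bash
python3 - <<'E'
from rig import r
from h import *
st=r.get_state();show(st);print(to(st,[.470,-.284,.035],np.radians(59.6)))
E
```

```text
t 7.83 tcp [ 0.4474 -0.3272  0.1842] yaw 60.35 F [-0.39 -0.6   0.38] T [-0.03 -0.01 -0.03] op 0.0401 j6 -0.188 tilt [-0.005  -0.0083]
(array([ 0.0502, -0.0017,  0.1487]), np.float64(0.0131))
```

Request:
play_rows(targets=[[[0.025,-0.001,0,0.013,0.034],[0.05,-0.002,0.02,0.013,0.034],[0.05,-0.002,0.055,0.013,0.034],[0.05,-0.002,0.09,0.013,0.034],[0.05,-0.002,0.12,0.013,0.034],[0.05,-0.002,0.14,0.013,0.034],[0.05,-0.002,0.149,0.013,0.034],[0.05,-0.002,0.149,0.013,0.034]]])

```text
time: 8.5
tcp_pos: [0.4692, -0.2828, 0.0335]
orientation: [0.868, 0.497, -0.005, 0.001]
force: [0.1, -0.2, 0.4]
opening: 0.0339
```

```bash
python3 - <<'E'
from rig import r
from h import *
r.camera("wrist")
st=r.get_state();show(st);w=r.camera("wrist");cv2.imwrite("pics/w10.png",w["image"])
print(to(st,[.470,-.284,.0235],np.radians(59.6)))
E
```

```text
t 8.55 tcp [ 0.4699 -0.2834  0.0349] yaw 59.63 F [0.25 0.48 1.36] T [-0.05 -0.06 -0.02] op 0.0336 j6 -0.082 tilt [-0.0054 -0.008 ]
(array([-0.0003,  0.0004,  0.0115]), np.float64(0.0006))
```

View pics/w10.png

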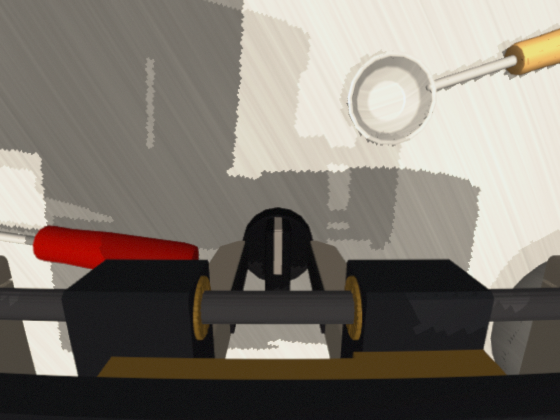

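The bar at (278,245) is centred between the fingers and lined up with them. I'll go down the last 11 mm and close.

Request:
play_rows(targets=[[[0,0,0.006,0,0.034],[0,0,0.0115,0,0.034],[0,0,0.0115,0,0.025],[0,0,0.0115,0,0.015],[0,0,0.0115,0,0.005],[0,0,0.0115,0,0.0],[0,0,0.0115,0,0.0],[0,0,0.0115,0,0.0]]], newtons=35)

```text
time: 9.27
tcp_pos: [0.4704, -0.2842, 0.0246]
orientation: [0.868, 0.497, -0.004, 0.003]
force: [0.8, -0.3, 3.2]
opening: 0.0139
```

```bash
python3 - <<'E'
from rig import r
from h import *
st=r.get_state();show(st)
E
```

```text
t 9.27 tcp [ 0.4704 -0.2842  0.0246] yaw 59.62 F [ 0.77 -0.31  3.2 ] T [0.03 0.05 0.01] op 0.0139 j6 -0.082 tilt [-0.0037 -0.0093]
```

Request:
play_rows(targets=[[[0,0,-0.02,0,0.0],[0,0,-0.055,0,0.0],[0,0,-0.09,0,0.0],[0,0,-0.125,0,0.0],[0,0,-0.15,0,0.0],[0,0,-0.15,0,0.0]]], newtons=35)

```text
time: 9.77
tcp_pos: [0.4728, -0.284, 0.1797]
orientation: [0.868, 0.497, -0.002, 0.007]
force: [-0.4, -0.0, -0.6]
opening: 0.0136
```

```bash
python3 - <<'E'
from rig import r
from h import *
st=r.get_state();show(st);w=r.camera("wrist");cv2.imwrite("pics/w11.png",w["image"])
T=dict(np.load("t9.npz"));im=T["image"]
roi=np.zeros(im.shape[:2],np.uint8);roi[225:256,372:402]=255
m=cv2.inRange(im,(0,)*3,(60,)*3)&roi
n,l,s,ce=cv2.connectedComponentsWithStats(m);i=1+np.argmax(s[1:,4]);print(s[i],ce[i],onz(T,ce[i],.02),onz(T,ce[i],.03),onz(T,(365+269/12-.5,220+237/12-.5),.02))
print(to(st,[.455,.08,.175],np.radians(-13.4)),to(st,[.518,.066,.175],np.radians(-13.4)))
E
```

```text
t 9.77 tcp [ 0.4728 -0.284   0.1797] yaw 59.62 F [-0.42 -0.02 -0.6 ] T [-0.02 -0.05  0.01] op 0.0136 j6 -0.085 tilt [ 0.0029 -0.0139]
[380 233  16  15 154] [387.48051948 240.48051948] [ 0.46576093 -0.28567451  0.02      ] [ 0.46578467 -0.28305636  0.03      ] [ 0.46931333 -0.28407164  0.02      ]
(array([ 0.305 , -0.1995, -0.0004]), np.float64(1.2744)) (array([ 0.3248, -0.138 , -0.    ]), np.float64(1.2744))
```

View pics/w11.png

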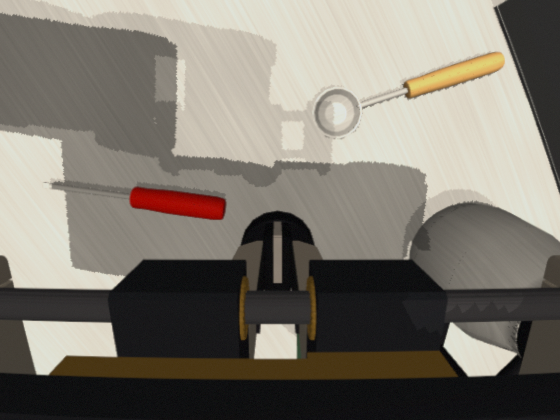

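The knob is held straight at (278,250). I'll carry it to the viewing pose short of the shaft.

Request:
play_rows(targets=[[[0.028,-0.018,0,0.11,0.0],[0.055,-0.036,0,0.22,0.0],[0.083,-0.054,0,0.33,0.0],[0.11,-0.072,0,0.44,0.0],[0.138,-0.09,0,0.55,0.0],[0.166,-0.108,0,0.66,0.0],[0.193,-0.126,0,0.77,0.0],[0.22,-0.144,0,0.88,0.0]]], newtons=35)

```text
time: 10.48
tcp_pos: [0.4578, -0.0192, 0.1723]
orientation: [0.997, 0.077, -0.001, 0.006]
force: [0.8, 0.5, -0.6]
opening: 0.0136
```

```bash
python3 - <<'E'
from rig import r
from h import *
st=r.get_state();show(st)
print(to(st,[.46,.078,.175],np.radians(-13.4)))
E
```

```text
t 10.48 tcp [ 0.4578 -0.0192  0.1723] yaw 8.88 F [ 0.79  0.5  -0.63] T [ 0.01 -0.04 -0.03] op 0.0136 j6 1.288 tilt [-0.0021 -0.0117]
(array([ 0.0172, -0.0957, -0.0038]), np.float64(0.3888))
```

Request:
play_rows(targets=[[[0.004,-0.024,-0.004,0.1,0.0],[0.009,-0.048,-0.004,0.2,0.0],[0.013,-0.072,-0.004,0.3,0.0],[0.017,-0.096,-0.004,0.389,0.0],[0.017,-0.096,-0.004,0.389,0.0],[0.017,-0.096,-0.004,0.389,0.0],[0.017,-0.096,-0.004,0.389,0.0]]], newtons=35)

```text
time: 11.07
tcp_pos: [0.4593, 0.0779, 0.1743]
orientation: [0.993, -0.116, -0.001, 0.006]
force: [0.5, -0.8, -0.7]
opening: 0.0136
```

```bash
python3 - <<'E'
from rig import r
from h import *
r.camera("wrist")
st=r.get_state();show(st);w=r.camera("wrist");im=w["image"];cv2.imwrite("pics/w12.png",im)
np.savez("w12.npz",image=im,camera_matrix=w["camera_matrix"],dist=w["dist"],tool_from_camera=w["tool_from_camera"],tcp_pos=st["tcp_pos"],orientation=st["orientation"])
E
```

```text
t 11.12 tcp [0.4594 0.0776 0.1745] yaw -13.36 F [-0.11 -0.3   0.04] T [ 0.14 -0.02 -0.01] op 0.0138 j6 1.886 tilt [-0.0033 -0.0119]
```

View pics/w12.png

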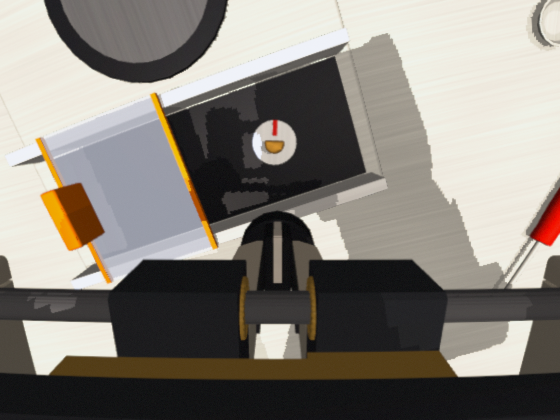

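```bash
python3 - <<'E'
from h import *
D=np.load("w12.npz");w={k:D[k] for k in D};st=w;im=w["image"]
cv2.imwrite("pics/w12s.png",cv2.resize(im[112:172,245:305],None,fx=10,fy=10,interpolation=cv2.INTER_CUBIC))
hsv=cv2.cvtColor(im,cv2.COLOR_BGR2HSV)
roi=np.zeros(im.shape[:2],np.uint8);roi[112:172,245:305]=255
red=cv2.inRange(hsv,(0,120,80),(8,255,255))&roi
br=cv2.inRange(hsv,(12,80,40),(30,255,255))&roi
g=cv2.inRange(im,(110,)*3,(255,)*3)&roi|red|br
n,l,s,ce=cv2.connectedComponentsWithStats(g);i=1+np.argmax(s[1:,4]);print(s[i],ce[i])
cn,_=cv2.findContours((l==i).astype(np.uint8),cv2.RETR_EXTERNAL,cv2.CHAIN_APPROX_NONE)
el=cv2.fitEllipse(cn[0]);c=onz(w,el[0],.064,st);print(el,c)
y=yaw(st);M=np.array([[np.cos(y),np.sin(y)],[-np.sin(y),np.cos(y)]])
ys,xs=np.nonzero(red);P=np.array([onz(w,(x,yy),.064,st)[:2] for x,yy in zip(xs,ys)])
_,_,V=np.linalg.svd(P-P.mean(0));print("stripe",np.degrees(np.arctan2(*V[0][::-1])),"from centre",np.degrees(np.arctan2(*(P.mean(0)-c[:2])[::-1])))
ys,xs=np.nonzero(br);Q=np.array([onz(w,(x,yy),.084,st)[:2] for x,yy in zip(xs,ys)])@M.T
print("collar tool ax",M@c[:2],"brass",Q.min(0),Q.max(0))
s=dict(tcp_pos=D["tcp_pos"],orientation=D["orientation"])
print(M@s["tcp_pos"][:2])
E
```

```text
[ 252  119   45   46 1567] [273.73580089 141.91129547]
((273.7088928222656, 141.9098663330078), (43.7361946105957, 44.138118743896484), 3.965052366256714) [0.51847258 0.06625506 0.064     ]
stripe 167.13089903835655 from centre -16.504236044767662
collar tool ax [0.48913964 0.18424429] brass [0.48103059 0.17684814] [0.49048891 0.19125084]
[0.4290803  0.18168791]
```

View pics/w12s.png

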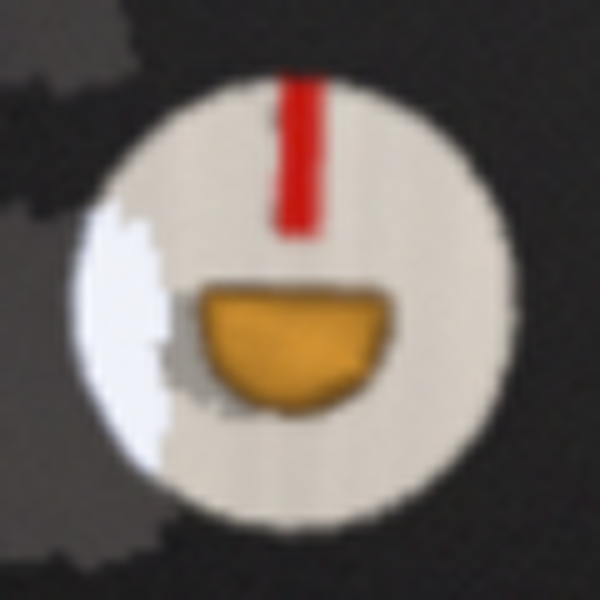

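```bash
python3 - <<'E'
from rig import r
from h import *
st=r.get_state();show(st)
print(to(st,[.5181,.0661,.125],np.radians(-14)))
E
```

```text
t 11.17 tcp [0.4596 0.0775 0.1747] yaw -13.4 F [-0.25 -0.4  -0.01] T [ 0.02  0.01 -0.04] op 0.0137 j6 1.887 tilt [-0.003  -0.0118]
(array([ 0.0596, -0.003 ,  0.0496]), np.float64(0.0105))
```

Request:
play_rows(targets=[[[0.03,-0.0015,0,0.01,0.0],[0.0596,-0.003,0.0,0.01,0.0],[0.0596,-0.003,0.01,0.01,0.0],[0.0596,-0.003,0.03,0.01,0.0],[0.0596,-0.003,0.0495,0.01,0.0],[0.0596,-0.003,0.0495,0.01,0.0],[0.0596,-0.003,0.0495,0.01,0.0]]], newtons=35)

```text
time: 11.75
tcp_pos: [0.5175, 0.0654, 0.1247]
orientation: [0.993, -0.122, -0.002, 0.006]
force: [-0.4, -0.3, -0.3]
opening: 0.0134
```

```bash
python3 - <<'E'
from rig import r
from h import *
r.camera("wrist");r.camera("wrist")
st=r.get_state();show(st)
s=r.camera("side");w=r.camera("wrist")
cv2.imwrite("pics/s13.png",cv2.resize(s["image"][175:265,225:335],None,fx=7,fy=6.5,interpolation=cv2.INTER_CUBIC))
cv2.imwrite("pics/w13.png",w["image"])
st=r.get_state();show(st)
print(to(st,[.5181,.0661,.112],np.radians(-14)))
E
```

```text
t 11.85 tcp [0.5186 0.0657 0.1262] yaw -13.98 F [ 0.48 -0.27 -0.74] T [0.   0.01 0.01] op 0.0141 j6 1.867 tilt [-0.0018 -0.0118]
t 11.95 tcp [0.5187 0.0659 0.1263] yaw -13.97 F [ 0.36 -0.06 -1.07] T [ 0.04 -0.05  0.05] op 0.0137 j6 1.867 tilt [-0.0012 -0.0118]
(array([-0.0006, -0.0002,  0.0143]), np.float64(0.0005))
```

View pics/s13.png

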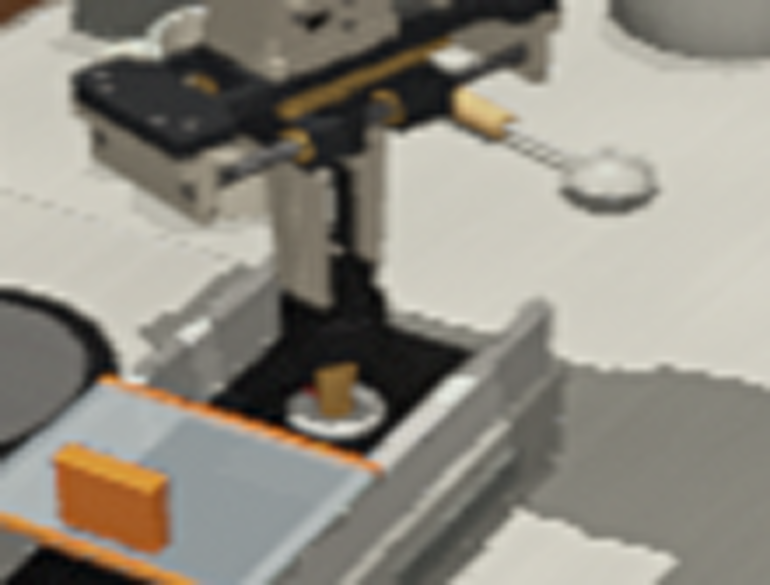

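View pics/w13.png

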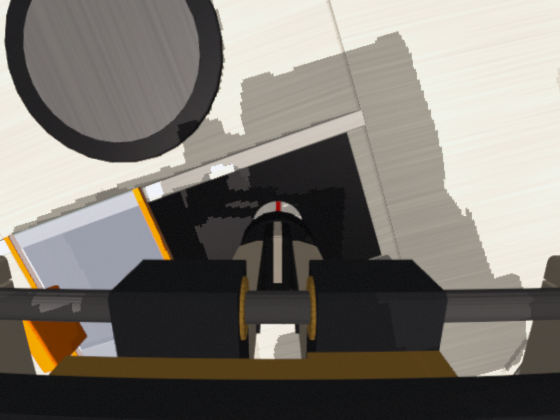

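The knob's white line (278,250) and the red stripe (278,207) line up. In the side view the knob hangs straight over the shaft. I'll lower it gently and watch the force.

Request:
play_rows(targets=[[[-0.0005,0,0.005,0,0.0],[-0.0005,0,0.01,0,0.0],[-0.0005,0,0.013,0,0.0],[-0.0005,0,0.016,0,0.0],[-0.0005,0,0.018,0,0.0],[-0.0005,0,0.02,0,0.0]]], newtons=40)

```text
time: 12.45
tcp_pos: [0.5184, 0.0658, 0.1062]
orientation: [0.993, -0.122, 0.0, 0.006]
force: [0.6, 0.1, 0.6]
opening: 0.0134
```

```bash
python3 - <<'E'
from rig import r
from h import *
st=r.get_state();show(st)
E
```

```text
t 12.45 tcp [0.5184 0.0658 0.1062] yaw -13.97 F [0.59 0.09 0.63] T [ 0.04 -0.2  -0.01] op 0.0134 j6 1.868 tilt [-0.0006 -0.0118]
```

At TCP z 0.1062 the underside is 4 mm below the shaft top with no force, so it has gone on. I'll keep going.

Request:
play_rows(targets=[[[0,0,0.003,0,0.0],[0,0,0.006,0,0.0],[0,0,0.008,0,0.0],[0,0,0.01,0,0.0],[0,0,0.011,0,0.0],[0,0,0.012,0,0.0]]], newtons=50)

```text
time: 12.95
tcp_pos: [0.5186, 0.0657, 0.0942]
orientation: [0.993, -0.122, 0.001, 0.006]
force: [0.5, 0.0, 3.8]
opening: 0.0135
```

```bash
python3 - <<'E'
from rig import r
from h import *
st=r.get_state();show(st)
E
```

```text
t 12.95 tcp [0.5186 0.0657 0.0942] yaw -13.97 F [0.47 0.04 3.77] T [ 0.02 -0.01 -0.01] op 0.0135 j6 1.868 tilt [-0.0002 -0.0118]
```

Request:
play_rows(targets=[[[0,0,0.0015,0,0.0],[0,0,0.003,0,0.0],[0,0,0.0045,0,0.0],[0,0,0.0055,0,0.0],[0,0,0.0065,0,0.0],[0,0,0.0065,0,0.0]]], newtons=55)

```text
time: 13.45
tcp_pos: [0.5188, 0.0657, 0.0884]
orientation: [0.993, -0.122, 0.001, 0.006]
force: [-2.7, -1.0, 11.5]
opening: 0.0132
```

```bash
python3 - <<'E'
from rig import r
from h import *
st=r.get_state();show(st)
E
```

```text
t 13.45 tcp [0.5188 0.0657 0.0884] yaw -13.97 F [-2.72 -1.04 11.49] T [0.05 0.53 0.03] op 0.0132 j6 1.868 tilt [ 0.0002 -0.0118]
```

Request:
play_rows(targets=[[[0,0,0.0005,0,0.0],[0,0,0.001,0,0.0],[0,0,0.001,0,0.0],[0,0,0.001,0,0.0]]], newtons=55)

```text
time: 13.78
tcp_pos: [0.5189, 0.0657, 0.0883]
orientation: [0.993, -0.122, 0.001, 0.006]
force: [-4.2, -0.9, 15.1]
opening: 0.0135
```

```bash
python3 - <<'E'
from rig import r
from h import *
st=r.get_state();show(st)
s=r.camera("side");t=r.camera("top");w=r.camera("wrist")
cv2.imwrite("pics/s14.png",cv2.resize(s["image"][155:305,150:350],None,fx=4,fy=4,interpolation=cv2.INTER_CUBIC))
cv2.imwrite("pics/w14.png",w["image"]);cv2.imwrite("pics/t14.png",t["image"])
show(r.get_state())
E
```

```text
t 13.78 tcp [0.5189 0.0657 0.0883] yaw -13.96 F [-4.17 -0.91 15.07] T [-0.1   0.86 -0.  ] op 0.0135 j6 1.868 tilt [ 0.0005 -0.0117]
t 13.93 tcp [0.5188 0.0657 0.0883] yaw -13.96 F [-4.03 -0.61 14.42] T [-0.01  0.83  0.01] op 0.0133 j6 1.868 tilt [ 0.0005 -0.0118]
```

View pics/s14.png

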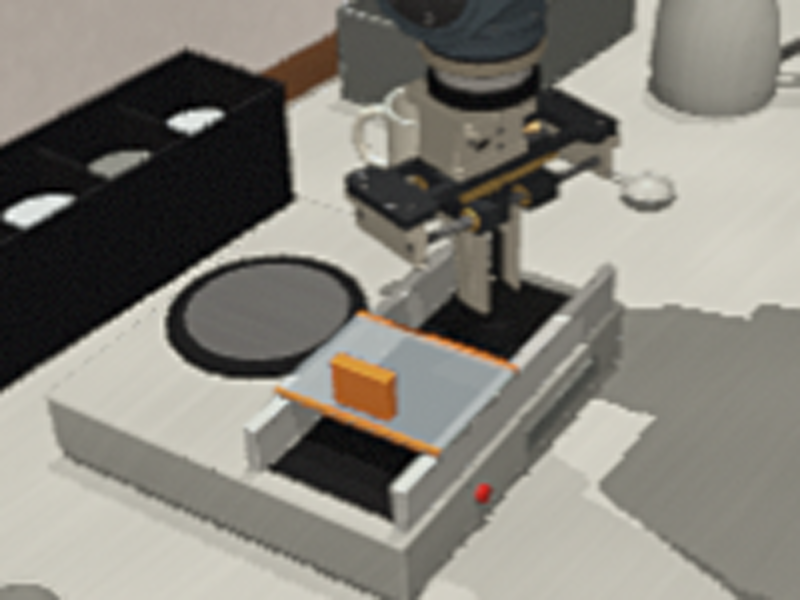

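View pics/w14.png

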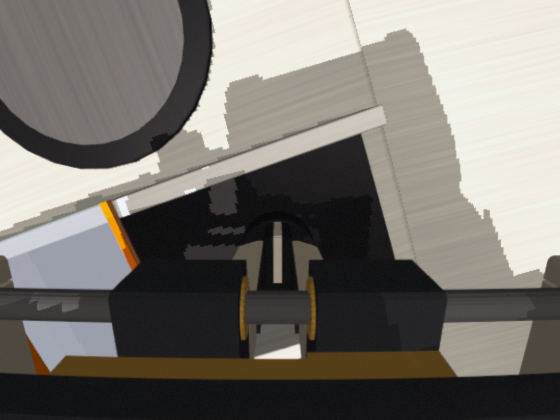

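View pics/t14.png

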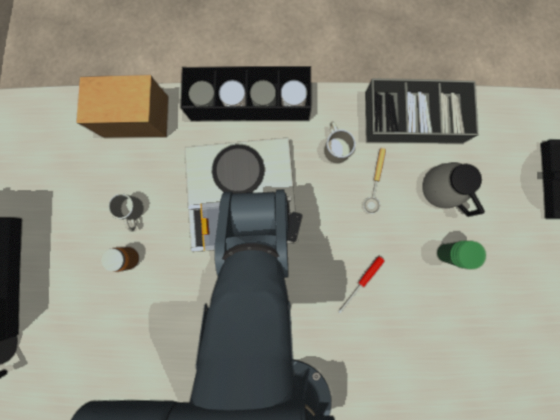

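At the stop: a further 1 mm command moved the TCP only 0.1 mm, while the force rose from 11.5 to 15 N. The guard grip is still at about (205,226) in the top view, where it was after opening, and the bystanders haven't moved. Handing in.

```bash
python3 - <<'E'
from rig import r
print(r.finish_job())
from h import *
show(r.get_state())
E
```

```text
the job is handed in; nothing more can be done
None
the job is handed in; nothing more can be done
```

The guard is fully open, and the knob is on the D-shaft and pushed to its stop. I handed the job in at about 14 s with the gripper still holding the knob down.

**Guard:** It had started about 30 mm open, so it reached its stop after roughly 90 mm of travel. Its middle now measures about 120 mm from the shaft, and its grip looked unmoved in the last top view.

**Guard stop contact:** I drove past the stop. The fingers were forced open to 68 mm and the tool force briefly read about 40 N. The readings pointed to finger contact on the grip rather than the gripper's body. I centred the fingers to unload them and lifted clear.

**Knob fit:** I turned it from about 60° to −14° to match the shaft. It slid on with almost no force and met the spring at TCP z 0.094.

**Pressed in:** It went down another 6 mm to z 0.088. A further 1 mm of command then moved it only 0.1 mm, and the last reading was about 14.5 N down, above the 10 N that holds the stop.

**Other checks:**
- **Bystanders:** all were in the same place in the last top view.
- **Shaft position:** the wrist and top cameras disagreed by about 2 mm. I used the wrist value for both grasping and placing so the error would cancel.
- **Tool tilt:** about 0.7°, with a 4 N sideways force at the end.
- **After hand-in:** no reading was possible.

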